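Rock sugar into the bowl, then the honey jar opened

ROBOT

A 6-joint arm with a two-finger parallel gripper is mounted at the origin on the work surface. World frame = base frame: x ahead of the robot, y to its left, z up, the work surface at z = 0. Lengths are in m, angles in rad, forces in N, time in s.
With the tool pointing down it reaches from about 0.35 to 0.8 m from the base axis. Payload 7.3 kg.
Tool frame: the origin (TCP) lies midway between the tips of the shut fingers; the grasp point (between the pads) lies env.pinch_z behind it (env.pinch_z is the distance from the TCP to the grasp point, in m); z points along the fingers, y is the direction in which the jaws open and shut (so a half turn about z gives the same grasp; the last joint's range is limited). The gripper opens to 85 mm and grips with 20 to 120 N. Pads are 22 mm wide; open, the fingers measure 114 mm over their backs; the gripper's body (76 mm by 85 mm) begins 54 mm behind the grasp point. The pads swing forward as they close: fully open they stand 13 mm farther back than shut.
Start: joints at [-1.409, 0.342, 1.524, -0, 1.275, -0.146], TCP at [0.159, -0.5, 0.231] pointing down, gripper open.
Joint ranges: [-2.53, 2.53], [-0.77, 2.02], [0.04, 2.7], [-1, 4.14], [0.28, 2.66], [-3.11, 3.11]. Speed limits (rad/s): [2.57, 2.57, 3.14, 3.14, 3.14, 3.14].

INTERFACE

Orientations are given as a 3x3 rotation matrix whose columns are the frame's x, y, z axes.
In Python, from plant import env gives the robot as it stands.
- The arm moves only by the tool move_arm, never from a script. Its argument "deltas" is a list of rows, each a list of 2 entries, a list of its own where there are three numbers: the shift along the world's x, y, z in mm, then the turn, a rotation vector about the world's x, y, z in rad. A call has 1 to 5 rows; each row shifts and turns the commanded pose from where the row before left it; what a row does not reach is not made up. A row lasts 1/10 s, in which the tool goes at most 50 mm and 8.59 degrees, less where a joint would pass 70% of its speed; a pose out of reach is approached as far as the arm can. A call is refused whole if a number of a shift passes 50 or a number of a turn 0.15, either way. A call with a gripper value outside its range is refused whole. "gripper" is the opening in per cent of the stroke, from 0 (shut) to 100 (fully open), set as the call begins (left out, the last holds). The fingers move at their own pace and stop on an object; the grip force is fixed at half the most. Time passes only in rows, so rows that do not move let the fingers close. It gives the time, the measured TCP pose, the force and the opening at its end, in the units of the state.
- env.get_state(): the state, without advancing time (a new reading comes with each control period).
- env.camera(name): name is "side" or "top" or "wrist"; returns a dict with "img" (480x640x3 uint8, blue, green, red), "z_map" (480x640 float32, m along the optical axis (not along the pixel's ray), 0 where there is no reading), "fx", "fy", "cx", "cy" (pixels), "extrinsics" (4x4, takes a point from camera to world coordinates). Camera axes: x right, y down, z forward; pixel columns grow to the right and rows downward; lengths in m; the calibration is good to about 2 mm. The wrist camera is an equidistant fisheye: a pixel r from the principal point sees the ray r / f radians off the axis. A picture is of the moment at which its call begins.
- env.sign_off(): hands the job in, once; it reports no verdict.
The state is a dict: "clock": time; "joints": joint angles; "dq": joint speeds; "effort": joint torques, N m; "eef_pos": TCP position; "ee_rot": TCP orientation; "ft_force": force on the tool from outside, world axes, zero at the start; "torque": the same for the moment, N m; "opening": finger opening in m.
Only numpy, scipy, OpenCV 4.12 (cv2) and the standard library are available. Lean on these libraries where they do the work, as an engineer would, in place of code of your own. Each camera call takes 0.05 s, during which the arm holds its last target.

TASK

Start the honey paste: tip all four lumps of rock sugar off the steel weighing tray into the blue mixing bowl, from close above it, and put the empty tray back flat on the scale and let go. Then, with the honey jar standing braced in its wooden stand, unscrew the tight gold cap anticlockwise until its lugs come free of the thread, without pulling the jar up out of the stand. Lift the cap straight off and finish while holding it level just above the jar's mouth, a finger or two clear of the glass so that drips fall back in; leave everything else on the counter where it is.

Things in the scene. Friction and masses are not known exactly. Their poses are not given: they have to be found in the camera images.
- tray: Steel weighing tray, 0.25 kg, on the scale. Origin: centre of its underside; x points from the handle to the open pouring lip, z up. Floor 3 mm thick, 150 mm long (x = -75 to 75), 110 mm wide, narrowing over the last 50 mm to 74 mm at the lip; back and side walls to 28 mm, no wall at the lip. Its wooden handle juts out past the scale's edge.
- tray_grip (a point): The point to grip on the tray's dark wooden handle, a bar 16 mm wide (y), from x = -75 to -147 mm and 4 to 24 mm above the tray's underside. The point is at x = -115 mm, 14 mm above the underside. Axes as the tray.
- tray_lip (a point): Middle of the tray's pouring lip: x = +75 mm, 3 mm above the underside, 190 mm ahead of tray_grip. Axes as the tray.
- lump0: Lump of pale yellow rock sugar, a chunk of 28 x 24 x 20 mm, about 20 g, loose on the tray. Origin at its centre. It slides on the steel once the tray is tipped about 30 to 40 degrees.
- lump1: Lump of pale yellow rock sugar, a chunk of 26 x 22 x 22 mm, about 20 g, loose on the tray. Origin at its centre. It slides on the steel once the tray is tipped about 30 to 40 degrees.
- lump2: Lump of pale yellow rock sugar, a chunk of 30 x 22 x 18 mm, about 20 g, loose on the tray. Origin at its centre. It slides on the steel once the tray is tipped about 30 to 40 degrees.
- lump3: Lump of pale yellow rock sugar, a chunk of 25 x 25 x 20 mm, about 20 g, loose on the tray. Origin at its centre. It slides on the steel once the tray is tipped about 30 to 40 degrees.
- scale: White electronic counter scale fixed to the counter, 200 mm (x) by 190 mm (y), with a steel platform. Origin: centre of its underside. Display on its -x side. At the start the tray lies on the platform with its lip towards the scale's -y and its handle towards +y.
- scale_platform (a point): Centre of the top of the scale's platform (150 mm in x, 160 mm in y), 48 mm above the counter, where the tray's origin belongs; the tray rests on it at that height.
- bowl: Blue ceramic mixing bowl, loose, 0.65 kg, rim radius 95 mm, wall 5 mm, 75 mm high, inner floor 6 mm up and about 85 mm across. Origin: centre of its underside.
- stand: Wooden two-well jar stand fixed to the counter, 96 mm (x) by 206 mm (y) by 35 mm high, with two square wells (centres 55 mm either side of the middle along y), each 69 mm square and 25 mm deep, floor 10 mm above the counter. Origin: centre of its underside. A square jar standing in a well cannot turn more than about 3 degrees.
- jar: Honey jar: square glass jar, amber, 66 x 66 mm, body 70 mm high, then a round neck of 42 mm diameter with a three-start lug thread; 91 mm high without its cap, 0.55 kg. It stands loose in one of the two wells, its underside 10 mm above the counter. Origin: centre of its underside, z up.
- jar_mouth (a point): Centre of the honey jar's mouth at the top of the glass, 91 mm above the jar's underside; axes as the jar. Thread: turned anticlockwise from above, the cap's three lugs leave the thread after 65 degrees (1.13 rad) relative to the jar and the cap then lifts straight off; at 99 degrees (1.73 rad) they would meet the next thread start, so stop between the two.
- cap: Gold twist-off cap of the honey jar, 58 mm across, 18 mm high, 30 g. Origin: centre of its lower edge, z up. Screwed home, that edge is 14 mm below jar_mouth and 7 mm above the jar's square shoulder, and its x axis is parallel to the jar's. The first few degrees are tight (about 0.5 to 1 N m: grip it firmly), then it turns easily; as it turns it may stay at its height or rise up to 3 mm.
- jar2: Bystander: jar of black sesame in the other well, the same shape as the honey jar, with a white lid, 95 mm high overall. Origin: centre of its underside.
- mortar: Bystander: brass mortar with its pestle, 92 mm across, 85 mm high (pestle to 150 mm), at the far side. Origin: centre of its underside.
- teacup: Bystander: lidded porcelain teacup, 84 mm across, 70 mm high, at the far side. Origin: centre of its underside.
- calculator: Bystander: grey desk calculator, 150 x 85 x 16 mm, at the right. Origin: centre of its underside.
- packets: Bystander: stack of three tied paper herb packets, 110 x 110 x 84 mm, at the far side. Origin: centre of its underside.
- spoon: Bystander: jade spoon on a small rest, 145 mm long, 18 mm high, near the robot. Origin: centre of its underside.
Mind the look-alikes: they are no part of the job. Leave any turquoise look-alike of the tray alone.

How it is judged:
On the way, in this order (a step that is already met when the one before it is completed fails the run):
1. the tray, off the scale, is being tipped lip down close above the bowl (angle between tray's own z axis and vertical above 0.3 rad and horizontal distance between tray_lip and bowl below 0.095 m and height (world z) of tray_lip between 0.06 and 0.2 m and contact force between tray and the fingers above 1 N).
2. all four lumps lie in the bowl, and the cap is still screwed home (horizontal distance between each of lump0, lump1, lump2, lump3 and bowl below 0.09 m and z of lump0 in the frame of bowl between 0 and 0.07 m and z of lump1 in the frame of bowl between 0 and 0.07 m and z of lump2 in the frame of bowl between 0 and 0.07 m and z of lump3 in the frame of bowl between 0 and 0.07 m and z of cap in the frame of jar_mouth below -0.011 m), for 0.2 s.
3. the empty tray lies flat on the scale's platform again, let go (z of tray in the frame of scale between 0.044 and 0.052 m and horizontal distance between tray and scale_platform below 0.06 m and angle between tray's own z axis and vertical below 0.06 rad and contact force between tray and the fingers below 0.1 N), for 0.2 s.
4. the cap has been turned about 60 degrees or more while still down on the neck of the jar in its stand (z of jar in the frame of stand below 0.014 m and angle between jar's own z axis and vertical below 0.08 rad and angle between the x axis of cap and the x axis of jar, either way round above 1.05 rad and z of cap in the frame of jar_mouth below -0.006 m), for 0.1 s.
At the end, for the whole second after the job is handed in: Cap gripped (over 2 N) and still, level within 10 degrees, within 20 mm of centred over the mouth, its edge 4 to 50 mm above the glass, off the jar; jar upright and within 4 mm of its well floor; four lumps in the bowl; tray flat on the scale within 60 mm of the platform centre (z of cap in the frame of jar_mouth between 0.004 and 0.05 m and horizontal distance between cap and jar_mouth below 0.02 m and angle between cap's own z axis and vertical below 0.17 rad and contact force between cap and the fingers above 2 N and contact force between cap and jar below 0.1 N and linear speed of cap below 0.03 m/s and z of jar in the frame of stand below 0.014 m and angle between jar's own z axis and vertical below 0.08 rad and horizontal distance between each of lump0, lump1, lump2, lump3 and bowl below 0.09 m and z of lump0 in the frame of bowl between 0 and 0.07 m and z of lump1 in the frame of bowl between 0 and 0.07 m and z of lump2 in the frame of bowl between 0 and 0.07 m and z of lump3 in the frame of bowl between 0 and 0.07 m and z of tray in the frame of scale between 0.044 and 0.052 m and horizontal distance between tray and scale_platform below 0.06 m and angle between tray's own z axis and vertical below 0.06 rad); the arm keeps its last pose, push and grip.
It fails at once if the honey jar is pulled up off the floor of its well by more than 8 mm, or tipped (z of jar in the frame of stand above 0.018 m or angle between jar's own z axis and vertical above 0.15 rad).
It fails at once if the mixing bowl is pushed more than 40 mm or tipped (distance of bowl from where it was at the start of the episode above 0.04 m or angle between bowl's own z axis and vertical above 0.3 rad).
It fails at once if a bystander (sesame jar, mortar, teacup, calculator, packets or spoon) is moved more than 25 mm (distance of any of jar2, mortar, teacup, calculator, packets, spoon from where it was at the start of the episode above 0.025 m).
It also fails if it takes over 59 s, if anything falls off the work surface, if the arm or the gripper's body presses on something with over 40 N, if the wrist force passes 120 N, or if a joint passes its speed limit or range.

## Working session

There is one attempt and no reset: what is moved stays moved. The work goes in short steps, Python scripts to look and compute and a tool call to move; the robot and the scene stay as the last step left them, time stands still between calls to the robot, and variables do not carry over. Pictures are saved under pics/ and viewed, and the job is handed in when it is done.

Besides the shell and the picture viewer there is one more tool, called after "Request:" by a JSON object that holds its "fn" and its "kwargs", one argument or row to a line. move_arm: Moves the arm, as the interface text tells. Its arguments: {"type":"object","properties":{"deltas":{"type":"array","items":{"type":"array"}},"gripper":{"type":"number"}},"required":["deltas"]}

```bash
ls; mkdir -p pics
python3 - <<'E'
from plant import env
import cv2,numpy as np
print(env.get_state(), env.pinch_z)
for n in ["top","side","wrist"]:
    c=env.camera(n); cv2.imwrite(f"pics/{n}0.png",c["img"]); np.savez(f"/tmp/{n}0.npz",**c)
    print(n,c["fx"],c["fy"],c["cx"],c["cy"],np.round(c["extrinsics"],4).tolist())
E
```

```text
pics
{'clock': 0.0, 'joints': array([-1.40902507e+00,  3.42738153e-01,  1.52503985e+00, -7.41730855e-06,
        1.27538203e+00, -1.46011056e-01]), 'dq': array([-0.00037131,  0.0001957 , -0.00092493, -0.00103827, -0.00158711,
       -0.00162087]), 'effort': array([-1.11494570e-03, -4.33678257e+01, -2.46010745e+01, -1.01221658e-04,
        7.81170151e-03, -3.29460704e-05]), 'eef_pos': array([ 0.15899401, -0.49991955,  0.23060998]), 'ee_rot': array([[ 9.53007126e-01,  3.02947769e-01, -2.59454968e-04],
       [ 3.02947799e-01, -9.53005898e-01,  1.54576694e-03],
       [ 2.21024530e-04, -1.55172822e-03, -9.99998772e-01]]), 'ft_force': array([0.01447042, 0.4962505 , 0.2553878 ]), 'torque': array([ 0.00839007,  0.02347666, -0.01184064]), 'opening': 0.08524221908742446} 0.0187
top 587.2635135922143 587.2635135922143 310.5730547374364 242.00745906568616 [[0.0055, -0.9986, 0.053, 0.4314], [-0.9998, -0.0044, 0.0211, -0.0652], [-0.0209, -0.0531, -0.9984, 1.5171], [0.0, 0.0, 0.0, 1.0]]
side 510.6677832757761 510.6677832757761 320.0995008344329 239.8960206349635 [[-0.9093, -0.2891, 0.2993, 0.161], [-0.4161, 0.6247, -0.6608, 0.7828], [0.004, -0.7254, -0.6883, 0.9296], [0.0, 0.0, 0.0, 1.0]]
wrist 371.64829954431775 371.64829954431775 323.9130897127813 238.4029948572506 [[0.3023, -0.9113, -0.2797, 0.2286], [-0.9532, -0.2892, -0.088, -0.4766], [-0.0007, 0.2932, -0.956, 0.3739], [0.0, 0.0, 0.0, 1.0]]
```

View pics/top0.png

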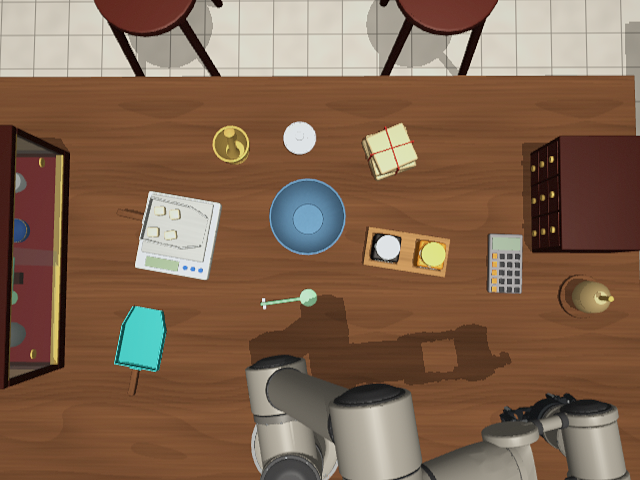

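View pics/side0.png

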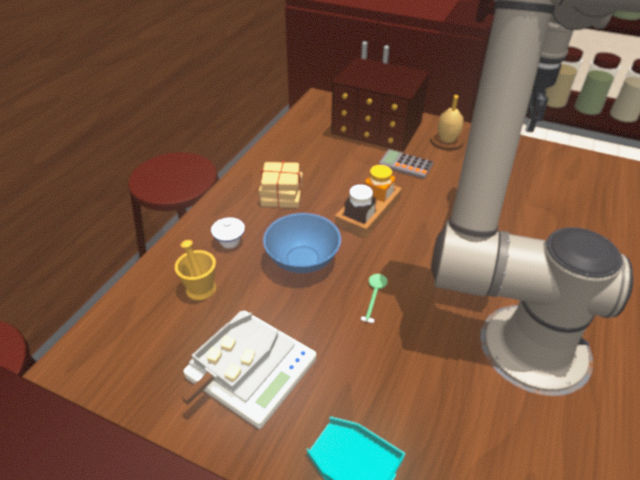

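View pics/wrist0.png

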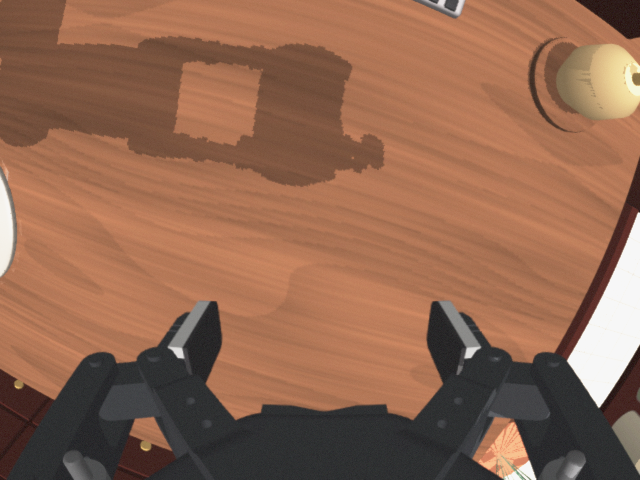

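```bash
cat > h.py <<'E'
import numpy as np,cv2
from plant import env
def ray(c,u,v,z):
    E=c["extrinsics"];d=E[:3,:3]@np.array([(u-c["cx"])/c["fx"],(v-c["cy"])/c["fy"],1.]);o=E[:3,3]
    return o+d*(z-o[2])/d[2]
def cloud(c):
    z=c["z_map"];v,u=np.mgrid[:480,:640]
    P=np.stack([(u-c["cx"])/c["fx"]*z,(v-c["cy"])/c["fy"]*z,z],-1)
    return P@c["extrinsics"][:3,:3].T+c["extrinsics"][:3,3]
E
python3 - <<'E'
import sys;sys.path.insert(0,'.')
from h import *
c=dict(np.load('/tmp/top0.npz'));im=c["img"]
cv2.imwrite('pics/crop1.png',cv2.resize(im[180:290,105:235],None,fx=6,fy=5.4))
P=cloud(c)
hsv=cv2.cvtColor(im,cv2.COLOR_BGR2HSV)
def blob(m,box):
    M=np.zeros((480,640),np.uint8);y0,y1,x0,x1=box;M[y0:y1,x0:x1]=m[y0:y1,x0:x1];return M
# handle: z 0.05-0.08 at left
Z=P[...,2]
for (u,v) in [(130,213),(122,211),(138,215),(180,225),(205,225),(215,240),(160,265),(433,255),(387,246),(308,218),(270,218),(408,270)]:
    print(u,v,np.round(P[v,u],4))
# bowl
m=blob(((hsv[...,0]>95)&(hsv[...,0]<115)&(hsv[...,1]>100)).astype(np.uint8),(160,270,250,360))
ct=max(cv2.findContours(m,0,1)[0],key=cv2.contourArea);e=cv2.fitEllipse(ct);print('bowl',e,ray(c,*e[0],0.075))
m=blob(((hsv[...,0]>18)&(hsv[...,0]<33)&(hsv[...,1]>130)&(hsv[...,2]>120)).astype(np.uint8),(235,280,412,455))
ct=max(cv2.findContours(m,0,1)[0],key=cv2.contourArea);e=cv2.minEnclosingCircle(ct);print('cap',e,cv2.fitEllipse(ct),ray(c,*e[0],0.105))
sel=(P[...,2]>0.09)&(P[...,2]<0.12);sel[:, :412]=0;sel[:,455:]=0;sel[:225]=0;sel[290:]=0
print(np.median(P[sel],0),(P[sel].max(0)+P[sel].min(0))/2,P[sel].max(0)-P[sel].min(0))
sel=(P[...,2]>0.026)&(P[...,2]<0.045);sel[:, :350]=0;sel[:,460:]=0;sel[:215]=0;sel[290:]=0
q=P[sel][:,:2].astype(np.float32);print('stand',cv2.minAreaRect(q),np.median(P[sel][:,2]))
E
```

```text
130 213 [0.5786 0.4154 0.0708]
122 211 [0.5831 0.4341 0.0753]
138 215 [0.5738 0.3958 0.0693]
180 225 [0.5513 0.2965 0.0436]
205 225 [0.5509 0.2314 0.0519]
215 240 [0.5157 0.2136 0.0085]
160 265 [0.4501 0.3492 0.0301]
433 255 [ 0.4763 -0.3277  0.111 ]
387 246 [ 0.4974 -0.2184  0.1095]
308 218 [ 0.5734 -0.0263  0.0098]
270 218 [0.5669 0.0659 0.0749]
408 270 [ 0.4408 -0.2789  0.0362]
bowl ((306.88153076171875, 216.22943115234375), (73.29084014892578, 74.5214614868164), 85.30445098876953) [ 0.57163042 -0.02520444  0.075     ]
cap ((422.26922607421875, 261.26922607421875), 4.623497486114502) ((421.6471252441406, 262.0249938964844), (5.748605251312256, 8.346759796142578), 131.00794982910156) [ 0.46139832 -0.3030963   0.105     ]
[ 0.4786445  -0.32816824  0.1044466 ] [ 0.47796174 -0.32839013  0.10140054] [0.05561925 0.0577305  0.02276022]
stand ((0.48614367842674255, -0.27492573857307434), (0.20662616193294525, 0.09639552980661392), 81.4195327758789) 0.03473101048459615
```

View pics/crop1.png

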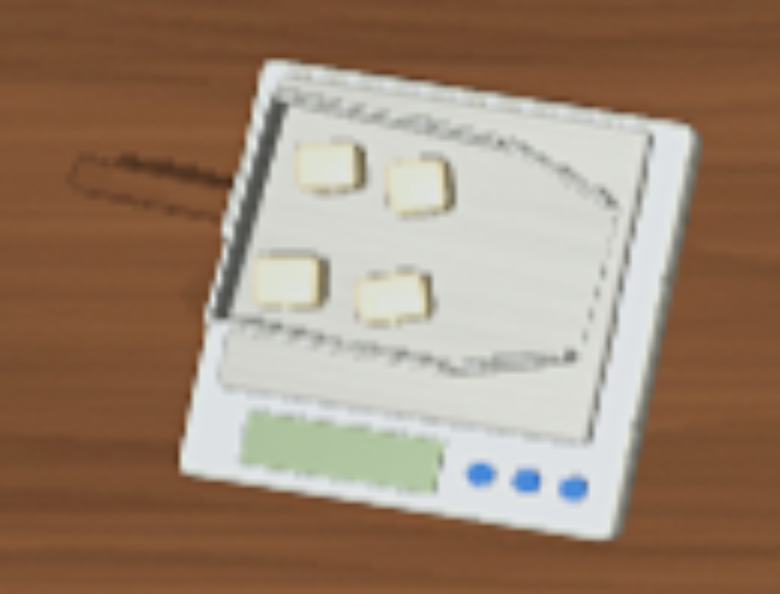

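Run:
```python
from h import *
c=dict(np.load('/tmp/top0.npz'));P=cloud(c)
def ck(x,y): return 105+x/6., 180+y/5.4
for n,p,z in [('backL',(283,97),.076),('backR',(217,320),.076),('lipL',(616,205),.053),('lipR',(572,356),.053),
  ('pl1',(275,72),.048),('pl2',(652,133),.048),('pl3',(592,440),.048),('pl4',(220,387),.048)]:
    print(n,np.round(ray(c,*ck(*p),z),4))
Z=P[...,2]
m=(Z>0.055)&(Z<0.09);m[:, :100]=0;m[:,142:]=0;m[:200]=0;m[230:]=0
q=P[m];print(len(q),cv2.minAreaRect(q[:,:2].astype(np.float32)),np.median(q[:,2]))
for i,p in enumerate([(330,166),(420,185),(289,281),(393,298)]):print('lump',i,np.round(ray(c,*ck(*p),.07),4))
l=cv2.fitLine(q[:,:2].astype(np.float32),cv2.DIST_L2,0,.01,.01).ravel();print(l,np.arctan2(l[1],l[0]))
s=dict(np.load('/tmp/side0.npz'));P=cloud(s)
cv2.imwrite('pics/crop2.png',cv2.resize(s['img'][300:420,170:320],None,fx=5,fy=5))
cv2.imwrite('pics/crop3.png',cv2.resize(s['img'][150:240,320:420],None,fx=6,fy=6))
```

```text
backL [0.6157 0.3592 0.076 ]
backR [0.5129 0.3845 0.076 ]
lipL [0.5685 0.2247 0.053 ]
lipR [0.4981 0.2421 0.053 ]
pl1 [0.6311 0.371  0.048 ]
pl2 [0.6028 0.211  0.048 ]
pl3 [0.4593 0.2341 0.048 ]
pl4 [0.4832 0.3913 0.048 ]
165 ((0.5707816481590271, 0.4126574695110321), (0.07583014667034149, 0.030619589611887932), 60.52644348144531) 0.07083807470875247
lump 0 [0.5846 0.3407 0.07  ]
lump 1 [0.5759 0.303  0.07  ]
lump 2 [0.5314 0.3567 0.07  ]
lump 3 [0.5237 0.3133 0.07  ]
[0.24158448 0.97037977 0.5737659  0.41729325] 1.326798
```

View pics/crop2.png

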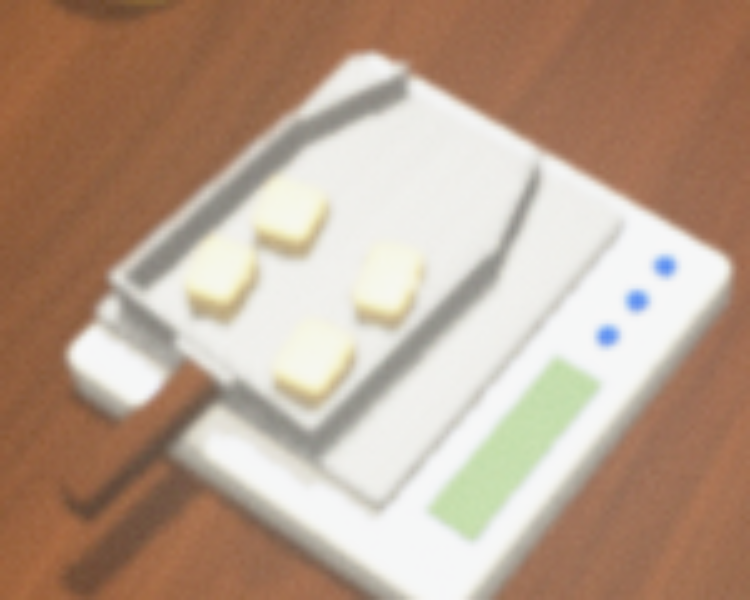

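View pics/crop3.png

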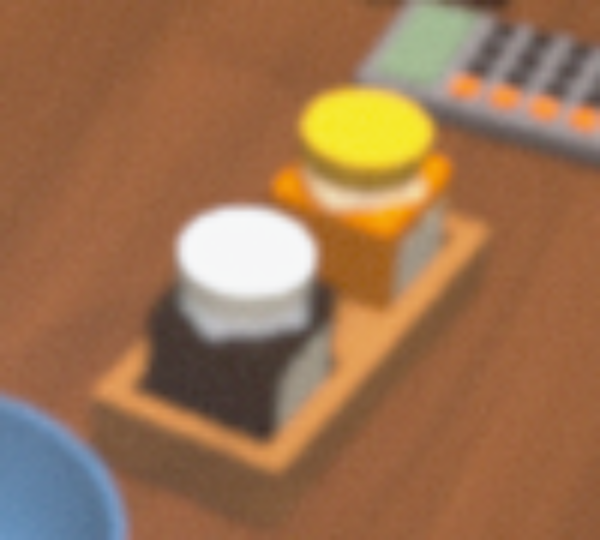

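Request:
{"fn": "move_arm", "kwargs": {
  "deltas": [
    [[33,31,0],[0,0,0]],
    [[33,31,0],[0,0,0]],
    [[33,31,0],[0,0,0]],
    [[33,31,0],[0,0,0]],
    [[33,31,0],[0,0,0]]
  ],
  "gripper": 100
}}

```text
clock: 0.65
eef_pos: [0.325, -0.3439, 0.2312]
ee_rot: [[0.953, 0.303, -0.0], [0.303, -0.953, 0.0], [-0.0, -0.0, -1.0]]
ft_force: [1.3, -0.9, -0.2]
opening: 0.0855
```

Request:
{"fn": "move_arm", "kwargs": {
  "deltas": [
    [[33,31,0],[0,0,0]],
    [[33,31,0],[0,0,0]],
    [[33,31,0],[0,0,0]],
    [[13,44,0],[0,0,0.1]],
    [[13,44,0],[0,0,0.1]]
  ]
}}

```text
clock: 1.15
eef_pos: [0.4496, -0.1626, 0.2309]
ee_rot: [[0.872, 0.49, -0.001], [0.49, -0.872, 0.0], [-0.0, -0.001, -1.0]]
ft_force: [0.2, 0.7, 0.3]
opening: 0.0854
```

Request:
{"fn": "move_arm", "kwargs": {
  "deltas": [
    [[13,44,0],[0,0,0.1]],
    [[13,44,0],[0,0,0.1]],
    [[13,44,0],[0,0,0.1]],
    [[13,44,0],[0,0,0.1]],
    [[13,44,0],[0,0,0.1]]
  ]
}}

```text
clock: 1.65
eef_pos: [0.5142, 0.0576, 0.2312]
ee_rot: [[0.53, 0.848, -0.0], [0.848, -0.53, -0.0], [-0.0, -0.0, -1.0]]
ft_force: [1.1, -0.6, 0.1]
opening: 0.0853
```

```bash
python3 -c "
from h import *
print(env.get_state())"
```

```text
{'clock': 1.65, 'joints': array([-3.65930019e-02,  3.28305609e-01,  1.54469865e+00, -1.39048908e-04,
        1.26878280e+00,  5.22325471e-01]), 'dq': array([ 0.8881491 ,  0.30034293, -0.43616882, -0.00155835,  0.12953585,
       -0.10854889]), 'effort': array([ -3.07541862, -45.21629333, -22.34365225,   0.13416309,
         0.05888537,   0.1785653 ]), 'eef_pos': array([0.51416639, 0.05758624, 0.2311913 ]), 'ee_rot': array([[ 5.30234460e-01,  8.47851035e-01, -1.99132703e-04],
       [ 8.47851032e-01, -5.30234487e-01, -1.25554301e-04],
       [-2.12038371e-04, -1.02261650e-04, -9.99999972e-01]]), 'ft_force': array([ 1.07184536, -0.55055318,  0.07716633]), 'torque': array([ 0.00928432, -0.00317597, -0.02928635]), 'opening': 0.08529187971942462}
```

Request:
{"fn": "move_arm", "kwargs": {
  "deltas": [
    [[7,45,0],[0,0,0.08]],
    [[7,45,0],[0,0,0.08]],
    [[7,45,0],[0,0,0.08]],
    [[7,45,-10],[0,0,0.09]],
    [[7,45,-10],[0,0,0]]
  ]
}}

```text
clock: 2.15
eef_pos: [0.5491, 0.2826, 0.211]
ee_rot: [[0.228, 0.974, 0.0], [0.974, -0.228, -0.0], [0.0, 0.0, -1.0]]
ft_force: [0.4, -0.9, -0.1]
opening: 0.0857
```

Request:
{"fn": "move_arm", "kwargs": {
  "deltas": [
    [[9,45,-15],[0,0,0]],
    [[9,45,-15],[0,0,0]],
    [[8,42,-15],[0,0,0]],
    [[0,0,-20],[0,0,0]],
    [[0,0,0],[0,0,0]]
  ]
}}

```text
clock: 2.65
eef_pos: [0.5729, 0.4129, 0.1416]
ee_rot: [[0.229, 0.973, -0.007], [0.973, -0.229, -0.004], [-0.006, -0.006, -1.0]]
ft_force: [-0.4, -1.7, 0.1]
opening: 0.0853
```

Run:
```python
from h import *
s=env.get_state();print(s['eef_pos'],s['joints'],s['ee_rot'])
c=env.camera('wrist');cv2.imwrite('pics/w1.png',c['img']);np.savez('/tmp/w1.npz',**c)
```

```text
[0.57291485 0.41287367 0.141572  ] [ 5.16163766e-01  7.55723917e-01  1.05741745e+00 -2.51051064e-04
  1.33629999e+00  7.47247344e-01] [[ 0.22895623  0.97341362 -0.00670557]
 [ 0.97342111 -0.22898614 -0.00408603]
 [-0.00551288 -0.00559182 -0.99996917]]
```

View pics/w1.png

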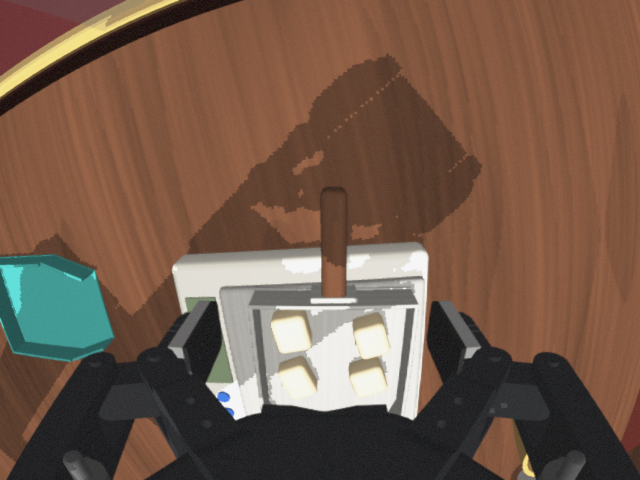

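```bash
cat >> h.py <<'E'
def fray(c,u,v,z):
    dx,dy=u-c["cx"],v-c["cy"];r=np.hypot(dx,dy);t=r/c["fx"]
    d=np.array([np.sin(t)*dx/r,np.sin(t)*dy/r,np.cos(t)]);E=c["extrinsics"];d=E[:3,:3]@d;o=E[:3,3]
    return o+d*(z-o[2])/d[2]
E
python3 - <<'E'
from h import *
c=dict(np.load('/tmp/w1.npz'));R=np.array([[.229,.973],[.973,-.229]])
t=np.array([.5729,.4129])
for u,v,z in [(333,188,.072),(321,230,.072),(347,230,.072),(335,295,.072),(322,280,.072),(347,280,.072),(249,295,.076),(418,295,.076)]:
    p=fray(c,u,v,z);print(u,v,p.round(4),((p[:2]-t)@R).round(4))
print(c['extrinsics'].round(3))
E
```

```text
333 188 [0.585  0.4511 0.072 ] [0.04  0.003]
321 230 [0.5723 0.4281 0.072 ] [ 0.0147 -0.004 ]
347 230 [0.5874 0.4246 0.072 ] [0.0147 0.0115]
335 295 [0.571  0.3844 0.072 ] [-0.0281  0.0047]
322 280 [0.5654 0.3964 0.072 ] [-0.0177 -0.0035]
347 280 [0.5806 0.3929 0.072 ] [-0.0177  0.0121]
249 295 [0.5184 0.3981 0.076 ] [-0.0268 -0.0496]
418 295 [0.6227 0.3735 0.076 ] [-0.0269  0.0575]
[[ 0.973 -0.217 -0.074  0.589]
 [-0.23  -0.929 -0.29   0.487]
 [-0.006  0.299 -0.954  0.284]
 [ 0.     0.     0.     1.   ]]
```

Request:
{"fn": "move_arm", "kwargs": {
  "deltas": [
    [[6,9,-30],[0,0,0]],
    [[0,0,-30],[0,0,0]],
    [[0,0,-20],[0,0,0]],
    [[0,0,-10],[0,0,0]],
    [[0,0,0],[0,0,0]]
  ]
}}

```text
clock: 3.2
eef_pos: [0.5811, 0.4206, 0.0562]
ee_rot: [[0.232, 0.973, -0.001], [0.973, -0.232, -0.001], [-0.001, -0.001, -1.0]]
ft_force: [0.2, -0.7, -0.2]
opening: 0.0852
```

Run:
```python
from h import *
s=env.get_state();print(s['eef_pos'],s['joints'],s['ee_rot'])
c=env.camera('wrist');cv2.imwrite('pics/w2.png',c['img'])
```

```text
[0.58113897 0.42064218 0.05617573] [ 5.19903287e-01  8.49970077e-01  1.11080094e+00 -1.58802738e-04
  1.18204874e+00  7.54111479e-01] [[ 2.32013762e-01  9.72711997e-01 -9.91955276e-04]
 [ 9.72712042e-01 -2.32014525e-01 -7.37155620e-04]
 [-9.47188148e-04 -7.93856593e-04 -9.99999236e-01]]
```

View pics/w2.png

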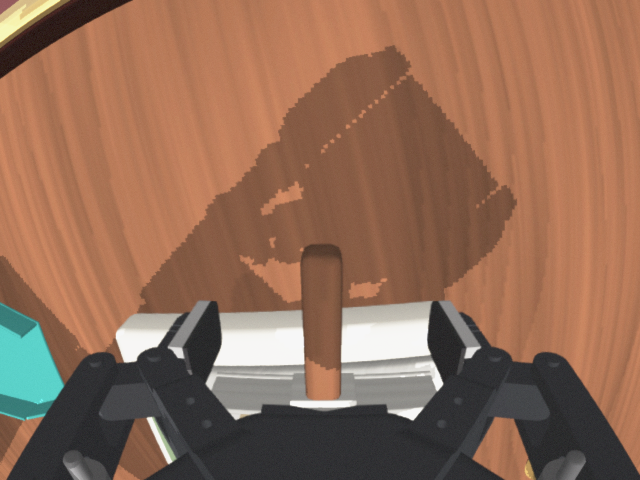

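Run:
```python
from h import *
c=env.camera('wrist');s=env.get_state();R=s['ee_rot'];t=s['eef_pos']
for u,v,z in [(322,246,.07),(302,290,.072),(341,290,.072),(160,315,.04),(322,400,.076)]:
    p=fray(c,u,v,z);print(u,v,p.round(4),((p-t)@R).round(4))
P=c['z_map']
for u,v in [(205,310),(440,310),(160,325),(160,340),(250,330)]:
    dx,dy=u-c["cx"],v-c["cy"];r=np.hypot(dx,dy);th=r/c["fx"]
    d=np.array([np.tan(th)*dx/r,np.tan(th)*dy/r,1])*P[v,u]
    p=c['extrinsics'][:3,:3]@d+c['extrinsics'][:3,3];print(u,v,p.round(4),((p-t)@R).round(4))
```

```text
322 246 [0.5866 0.453  0.07  ] [ 0.0316 -0.0028 -0.0117]
302 290 [0.5752 0.4382 0.072 ] [ 0.0146 -0.0105 -0.0137]
341 290 [0.5897 0.4348 0.072 ] [ 0.0146  0.0044 -0.0137]
160 315 [0.4919 0.4258 0.04  ] [-0.0169 -0.0888  0.0181]
322 400 [0.5704 0.3858 0.076 ] [-0.0375 -0.003  -0.0178]
205 310 [0.5398 0.443  0.0833] [ 0.011  -0.0461 -0.0251]
440 310 [0.6242 0.4229 0.0834] [ 0.011   0.0407 -0.025 ]
160 325 [0.4783 0.4125 0.0238] [-0.033  -0.0989  0.0342]
160 340 [0.4789 0.4065 0.0314] [-0.0386 -0.0969  0.0266]
250 330 [0.5342 0.4025 0.0295] [-0.0298 -0.0422  0.0287]
```

Request:
{"fn": "move_arm", "kwargs": {
  "deltas": [
    [[-3,1,-10],[0,0,0]],
    [[0,0,-2],[0,0,0]],
    [[0,0,0],[0,0,0]]
  ]
}}

```text
clock: 3.6
eef_pos: [0.5777, 0.4226, 0.0441]
ee_rot: [[0.231, 0.973, -0.001], [0.973, -0.231, -0.0], [-0.001, -0.0, -1.0]]
ft_force: [-0.1, 0.1, -0.0]
opening: 0.0848
```

Request:
{"fn": "move_arm", "kwargs": {
  "deltas": [
    [[0,0,0],[0,0,0]],
    [[0,0,0],[0,0,0]],
    [[0,0,0],[0,0,0]],
    [[0,0,0],[0,0,0]],
    [[0,0,0],[0,0,0]]
  ],
  "gripper": 0
}}

```text
clock: 4.1
eef_pos: [0.5785, 0.4227, 0.0446]
ee_rot: [[0.231, 0.973, 0.001], [0.973, -0.231, 0.0], [0.0, 0.001, -1.0]]
ft_force: [-0.9, 0.5, 3.6]
opening: 0.0151
```

Request:
{"fn": "move_arm", "kwargs": {
  "deltas": [
    [[0,0,0],[0,0,0]],
    [[0,0,0],[0,0,0]],
    [[0,0,0],[0,0,0]]
  ]
}}

```text
clock: 4.4
eef_pos: [0.5784, 0.4227, 0.0447]
ee_rot: [[0.231, 0.973, 0.001], [0.973, -0.231, 0.0], [0.001, 0.001, -1.0]]
ft_force: [0.7, -0.3, 2.0]
opening: 0.0147
```

Request:
{"fn": "move_arm", "kwargs": {
  "deltas": [
    [[0,0,10],[0,0,0]],
    [[0,0,20],[0,0,0]],
    [[0,0,30],[0,0,0]],
    [[0,0,30],[0,0,0]],
    [[0,0,30],[0,0,0]]
  ]
}}

```text
clock: 4.9
eef_pos: [0.5775, 0.4226, 0.1652]
ee_rot: [[0.231, 0.973, -0.001], [0.973, -0.231, -0.0], [-0.001, -0.001, -1.0]]
ft_force: [0.6, 0.7, -3.6]
opening: 0.0147
```

Request:
{"fn": "move_arm", "kwargs": {
  "deltas": [
    [[0,0,25],[0,0,0]],
    [[0,0,15],[0,0,0]],
    [[0,0,0],[0,0,0]]
  ]
}}

```text
clock: 5.2
eef_pos: [0.5787, 0.4233, 0.2074]
ee_rot: [[0.231, 0.973, 0.004], [0.973, -0.231, 0.003], [0.003, 0.003, -1.0]]
ft_force: [-0.6, -0.2, -2.8]
opening: 0.015
```

Run:
```python
from h import *
s=env.get_state();print(s['eef_pos'],s['joints'],s['ft_force'],s['torque'])
c=env.camera('side');cv2.imwrite('pics/s3.png',c['img'])
```

```text
[0.57872317 0.42325498 0.20740124] [5.24595738e-01 7.29300584e-01 9.28864425e-01 2.47589865e-04
 1.47866557e+00 7.57434292e-01] [-0.56344154 -0.23615001 -2.79173396] [ 0.2590466  -0.12605648 -0.02594945]
```

View pics/s3.png

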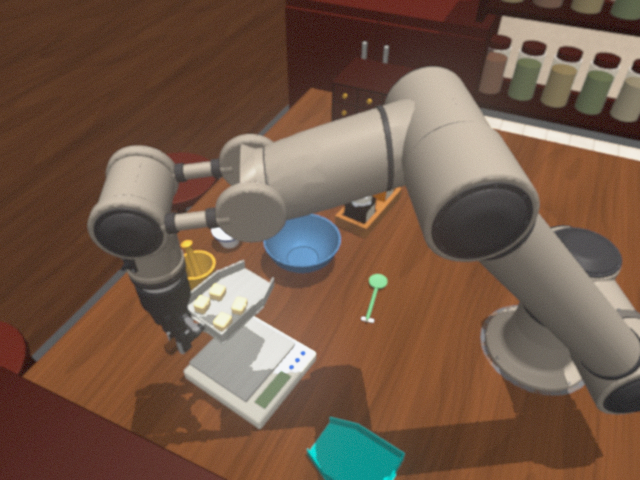

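Request:
{"fn": "move_arm", "kwargs": {
  "deltas": [
    [[4,-15,3],[0,0,-0.05]],
    [[12,-30,3],[0,0,-0.1]],
    [[12,-42,2],[0,0,-0.13]],
    [[12,-42,2],[0,0,-0.13]],
    [[12,-42,2],[0,0,-0.13]]
  ]
}}

```text
clock: 5.75
eef_pos: [0.6297, 0.2488, 0.2147]
ee_rot: [[0.704, 0.71, -0.003], [0.71, -0.704, -0.001], [-0.003, -0.001, -1.0]]
ft_force: [0.2, 0.5, -2.9]
opening: 0.015
```

Request:
{"fn": "move_arm", "kwargs": {
  "deltas": [
    [[12,-42,2],[0,0,-0.13]],
    [[12,-42,2],[0,0,-0.13]],
    [[12,-42,2],[0,0,-0.13]],
    [[12,-42,0],[0,0,-0.13]],
    [[12,-42,0],[0,0,-0.12]]
  ]
}}

```text
clock: 6.25
eef_pos: [0.6895, 0.0386, 0.2209]
ee_rot: [[0.989, 0.149, -0.003], [0.149, -0.989, -0.0], [-0.003, -0.0, -1.0]]
ft_force: [0.7, -0.1, -3.2]
opening: 0.0151
```

Request:
{"fn": "move_arm", "kwargs": {
  "deltas": [
    [[9,-38,0],[0,0,-0.08]],
    [[5,-22,0],[0,0,-0.04]],
    [[5,-10,0],[0,0,0]],
    [[0,0,0],[0,0,0]]
  ]
}}

```text
clock: 6.65
eef_pos: [0.7089, -0.0303, 0.2209]
ee_rot: [[0.999, 0.035, -0.002], [0.035, -0.999, -0.0], [-0.002, -0.0, -1.0]]
ft_force: [0.1, -0.6, -3.7]
opening: 0.0152
```

Run:
```python
from h import *
s=env.get_state();print(s['eef_pos'],s['joints'],s['ft_force'],s['torque'],s['ee_rot'])
c=env.camera('side');d=env.camera('top')
cv2.imwrite('pics/s4.png',np.hstack([c['img'][100:400,100:420],d['img'][100:400,200:520]]))
```

```text
[ 0.70885361 -0.03027844  0.22088669] [-1.50426055e-01  7.11222695e-01  9.27061348e-01 -3.45685754e-04
  1.50535386e+00  1.38495083e+00] [ 0.05492519 -0.5701788  -3.72261886] [-0.00304541 -0.27879329 -0.01825672] [[ 9.99369834e-01  3.54349370e-02 -2.07384100e-03]
 [ 3.54349416e-02 -9.99371985e-01 -3.45514069e-05]
 [-2.07376292e-03 -3.89568007e-05 -9.99997849e-01]]
```

View pics/s4.png

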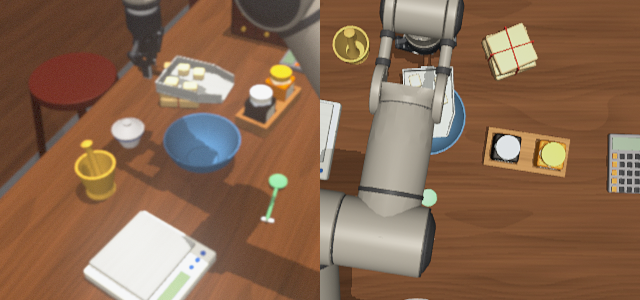

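Request:
{"fn": "move_arm", "kwargs": {
  "deltas": [
    [[7,2,-1],[0,-0.13,0]],
    [[7,2,-1],[0,-0.13,0]],
    [[6,2,-2],[0,-0.13,0]],
    [[6,2,-2],[0,-0.13,0]],
    [[0,0,0],[0,0,0]]
  ]
}}

```text
clock: 7.25
eef_pos: [0.7301, -0.0173, 0.2124]
ee_rot: [[0.871, 0.035, 0.49], [0.039, -0.999, 0.003], [0.49, 0.017, -0.872]]
ft_force: [-1.6, -0.8, -4.5]
opening: 0.0148
```

Run:
```python
from h import *
s=env.get_state();print(s['eef_pos'],s['joints'],s['ft_force'],s['torque'],s['ee_rot'])
c=env.camera('side')
cv2.imwrite('pics/s5.png',cv2.resize(c['img'][100:320,100:420],None,fx=2,fy=2))
```

```text
[ 0.73010265 -0.01734604  0.21243045] [-0.16444368  0.48674883  1.46581793  0.1311112   0.68745386  1.28643479] [-1.56720491 -0.77739958 -4.46385807] [0.01599175 0.35622103 0.00371008] [[ 0.87105717  0.03544498  0.48990108]
 [ 0.03908559 -0.99923194  0.0028005 ]
 [ 0.48962407  0.01670868 -0.87177353]]
```

View pics/s5.png

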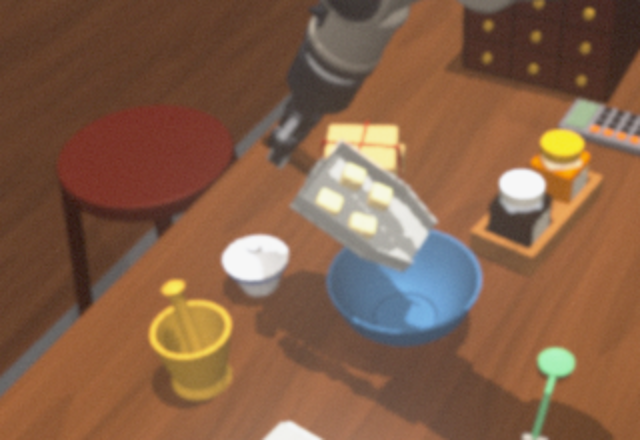

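```bash
cat > kin.py <<'E'
import numpy as np
from scipy.optimize import least_squares
D=[([.15899,-.49992,.23061],[.34274,1.52504,1.27538]),([.51417,.05759,.23119],[.328306,1.544699,1.268783]),
([.57291,.41287,.14157],[.755724,1.057417,1.3363]),([.58114,.42064,.05618],[.84997,1.1108,1.18205]),
([.57872,.42325,.2074],[.7293,.928864,1.478666]),([.70885,-.03028,.22089],[.711223,.927061,1.505354]),([.7301,-.01735,.21243],[.486749,1.465818,.687454])]
def fk(p,q):
    a,h,L1,e,L2,T=p;A=q[0];B=q[0]+q[1];C=B+q[2]
    return np.array([a+L1*np.sin(A)+L2*np.sin(B)+e*np.cos(B)+T*np.sin(C),h+L1*np.cos(A)+L2*np.cos(B)-e*np.sin(B)+T*np.cos(C)])
def tgt(x): return np.array([np.sqrt(x[0]**2+x[1]**2-.0764**2),x[2]])
f=lambda p:np.concatenate([fk(p,q)-tgt(x) for x,q in D]+[1e-3*(p-np.array([0,.2,.4,0,.4,.25]))])
s=least_squares(f,[0,.2,.4,0,.4,.25]);p=s.x
if __name__=="__main__":
    print(p,abs(s.fun[:14]).max())
    for th in (.7,.8,.9,1.0):
      for X in ([.73,-.02,.25],[.72,-.02,.28],[.74,-.02,.28],[.74,-.02,.30],[.76,-.02,.3],[.78,-.02,.3]):
        g=lambda q:np.append(fk(p,q)-tgt(X),q.sum()-(np.pi-th))
        r=least_squares(g,[.5,1.4,.7]);
        lip=np.array([X[0],X[2]])-.0187*np.array([np.sin(th),-np.cos(th)])+.19*np.array([-np.cos(th),-np.sin(th)])-.011*np.array([-np.sin(th),np.cos(th)])
        print(th,X,r.x.round(3),abs(r.fun).max().round(4),'lip',lip.round(3))
E
python3 kin.py
```

```text
[0.0005923  0.23119316 0.50632811 0.04672446 0.3789532  0.32176019] 0.00038795145991132873
0.7 [0.73, -0.02, 0.25] [0.395 1.612 0.434] 0.0 lip [0.58  0.133]
0.7 [0.72, -0.02, 0.28] [0.347 1.596 0.499] 0.0 lip [0.57  0.163]
0.7 [0.74, -0.02, 0.28] [0.383 1.541 0.518] 0.0 lip [0.59  0.163]
0.7 [0.74, -0.02, 0.3] [0.365 1.51  0.567] 0.0 lip [0.59  0.183]
0.7 [0.76, -0.02, 0.3] [0.402 1.454 0.586] 0.0 lip [0.61  0.183]
0.7 [0.78, -0.02, 0.3] [0.438 1.395 0.608] 0.0 lip [0.63  0.183]
0.8 [0.73, -0.02, 0.25] [0.38  1.705 0.256] 0.0 lip [0.592 0.119]
0.8 [0.72, -0.02, 0.28] [0.329 1.69  0.323] 0.0 lip [0.582 0.149]
0.8 [0.74, -0.02, 0.28] [0.363 1.637 0.341] 0.0 lip [0.602 0.149]
0.8 [0.74, -0.02, 0.3] [0.343 1.608 0.391] 0.0 lip [0.602 0.169]
0.8 [0.76, -0.02, 0.3] [0.378 1.554 0.41 ] 0.0 lip [0.622 0.169]
0.8 [0.78, -0.02, 0.3] [0.414 1.498 0.43 ] 0.0 lip [0.642 0.169]
0.9 [0.73, -0.02, 0.25] [0.378 1.791 0.073] 0.0 lip [0.606 0.106]
0.9 [0.72, -0.02, 0.28] [0.321 1.778 0.142] 0.0 lip [0.596 0.136]
0.9 [0.74, -0.02, 0.28] [0.355 1.727 0.16 ] 0.0 lip [0.616 0.136]
0.9 [0.74, -0.02, 0.3] [0.331 1.699 0.211] 0.0 lip [0.616 0.156]
0.9 [0.76, -0.02, 0.3] [0.366 1.646 0.23 ] 0.0 lip [0.636 0.156]
0.9 [0.78, -0.02, 0.3] [0.4   1.592 0.25 ] 0.0 lip [0.656 0.156]
1.0 [0.73, -0.02, 0.25] [ 0.387  1.869 -0.115] 0.0 lip [0.621 0.094]
1.0 [0.72, -0.02, 0.28] [ 0.327  1.86  -0.045] 0.0 lip [0.611 0.124]
1.0 [0.74, -0.02, 0.28] [ 0.359  1.809 -0.026] 0.0 lip [0.631 0.124]
1.0 [0.74, -0.02, 0.3] [0.332 1.783 0.027] 0.0 lip [0.631 0.144]
1.0 [0.76, -0.02, 0.3] [0.365 1.731 0.046] 0.0 lip [0.651 0.144]
1.0 [0.78, -0.02, 0.3] [0.398 1.678 0.066] 0.0 lip [0.671 0.144]
```

Request:
{"fn": "move_arm", "kwargs": {
  "deltas": [
    [[3,0,25],[0,-0.07,0]],
    [[2,0,25],[0,-0.1,0]],
    [[0,0,15],[0,-0.1,0]],
    [[0,0,0],[0,0,0]],
    [[0,0,0],[0,0,0]]
  ]
}}

```text
clock: 7.8
eef_pos: [0.7408, -0.0195, 0.2819]
ee_rot: [[0.705, 0.028, 0.708], [0.039, -0.999, 0.002], [0.708, 0.026, -0.706]]
ft_force: [0.5, -0.6, -3.0]
opening: 0.0152
```

Run:
```python
from h import *
s=env.get_state();print(s['eef_pos'],s['joints'],s['ft_force'],s['torque'],s['ee_rot'])
c=env.camera('side')
cv2.imwrite('pics/s6.png',cv2.resize(c['img'][100:320,100:420],None,fx=2,fy=2))
```

```text
[ 0.74078731 -0.01953599  0.28194984] [-0.18643538  0.36899005  1.60534414  0.34026366  0.4100821   1.0859056 ] [ 0.45711822 -0.58450689 -3.00232602] [ 0.06459122  0.48489446 -0.0100251 ] [[ 0.70518432  0.0284676   0.7084523 ]
 [ 0.03856156 -0.99925466  0.00176917]
 [ 0.70797463  0.02607143 -0.70575648]]
```

View pics/s6.png

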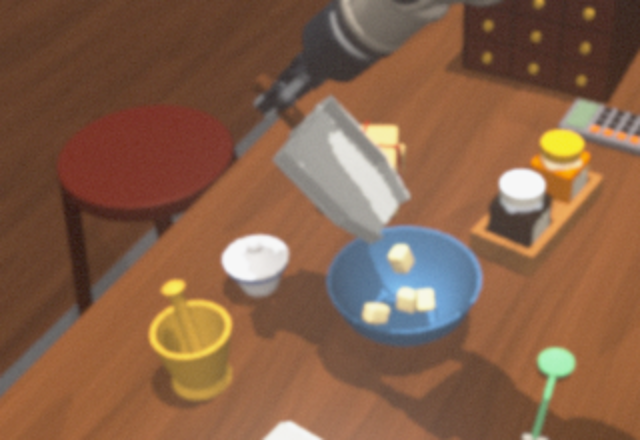

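Request:
{"fn": "move_arm", "kwargs": {
  "deltas": [
    [[0,0,0],[0,0,0]],
    [[0,0,0],[0,0,0]],
    [[0,0,0],[0,0,0]],
    [[0,0,0],[0,0,0]]
  ]
}}

```text
clock: 8.25
eef_pos: [0.7402, -0.0203, 0.281]
ee_rot: [[0.704, 0.027, 0.71], [0.038, -0.999, 0.0], [0.709, 0.027, -0.704]]
ft_force: [-0.6, -0.2, -1.9]
opening: 0.0153
```

Run:
```python
from h import *
c=env.camera('side')
cv2.imwrite('pics/s7.png',cv2.resize(c['img'][100:320,100:420],None,fx=2,fy=2))
```

```text
(no output)
```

View pics/s7.png

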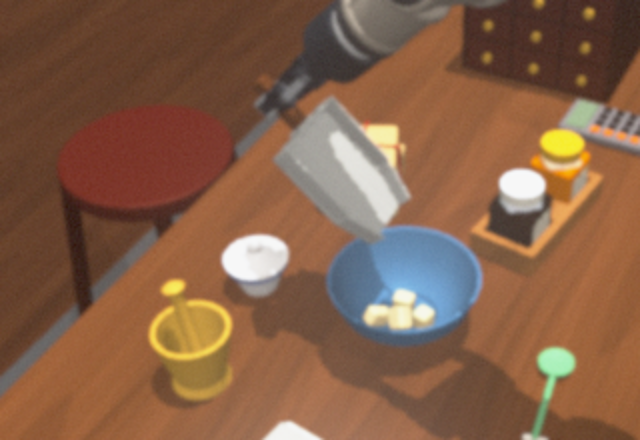

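Request:
{"fn": "move_arm", "kwargs": {
  "deltas": [
    [[-5,5,0],[0,0.14,0]],
    [[-5,10,0],[0,0.14,0]],
    [[-5,15,-8],[0,0.14,0]],
    [[-5,20,-8],[0,0.14,0]],
    [[-5,20,-8],[0,0.14,0]]
  ]
}}

```text
clock: 8.8
eef_pos: [0.7154, 0.0499, 0.2589]
ee_rot: [[0.995, 0.037, 0.091], [0.037, -0.999, -0.0], [0.091, 0.004, -0.996]]
ft_force: [1.1, 0.2, -3.1]
opening: 0.015
```

Request:
{"fn": "move_arm", "kwargs": {
  "deltas": [
    [[-5,25,-5],[0,0.085,0]],
    [[-10,40,0],[0,0,0.13]],
    [[-10,40,0],[0,0,0.13]],
    [[-12,40,0],[0,0,0.13]],
    [[-12,40,0],[0,0,0.13]]
  ]
}}

```text
clock: 9.3
eef_pos: [0.6661, 0.2362, 0.2521]
ee_rot: [[0.846, 0.534, 0.008], [0.534, -0.846, 0.005], [0.009, 0.0, -1.0]]
ft_force: [-0.0, -0.1, -1.8]
opening: 0.0148
```

Run:
```python
from h import *
s=env.get_state();R=s['ee_rot'];print(s['eef_pos'],R,np.arctan2(R[1,0],R[0,0]))
```

```text
[0.66613341 0.23616721 0.25208906] [[ 8.45678711e-01  5.33636977e-01  7.68737751e-03]
 [ 5.33615215e-01 -8.45713649e-01  4.81930290e-03]
 [ 9.07307831e-03  2.65197404e-05 -9.99958838e-01]] 0.5628954826833343
```

Request:
{"fn": "move_arm", "kwargs": {
  "deltas": [
    [[-15,30,-8],[0,0,0.13]],
    [[-15,30,-8],[0,0,0.13]],
    [[-15,30,-8],[0,0,0.13]],
    [[-15,30,-8],[0,0,0.13]],
    [[-15,30,-8],[0,0,0.13]]
  ]
}}

```text
clock: 9.8
eef_pos: [0.5909, 0.386, 0.2121]
ee_rot: [[0.35, 0.937, 0.004], [0.937, -0.35, 0.008], [0.009, 0.0, -1.0]]
ft_force: [0.8, -0.6, -1.5]
opening: 0.0151
```

Request:
{"fn": "move_arm", "kwargs": {
  "deltas": [
    [[-13,24,-8],[0,0,0.12]],
    [[0,0,-35],[0,0,0]],
    [[0,0,-35],[0,0,0]],
    [[0,0,-20],[0,0,0]],
    [[0,0,0],[0,0,0]]
  ]
}}

```text
clock: 10.3
eef_pos: [0.5766, 0.4078, 0.1102]
ee_rot: [[0.24, 0.971, -0.004], [0.971, -0.24, 0.005], [0.004, -0.005, -1.0]]
ft_force: [0.2, -1.1, -1.9]
opening: 0.0152
```

Run:
```python
from h import *
s=env.get_state();R=s['ee_rot'];print(s['eef_pos'],R,np.arctan2(R[1,0],R[0,0]),s['ft_force'])
c=env.camera('side');d=env.camera('wrist')
cv2.imwrite('pics/s8.png',np.hstack([cv2.resize(c['img'][270:430,140:340],None,fx=2,fy=2),d['img'][100:420,140:540]]))
```

```text
[0.57659594 0.40784372 0.11015109] [[ 0.24048098  0.97064485 -0.00417884]
 [ 0.97064633 -0.24045995  0.00497104]
 [ 0.00382027 -0.00525162 -0.99997891]] 1.327933173162624 [ 0.22042298 -1.10296546 -1.91594733]
```

View pics/s8.png

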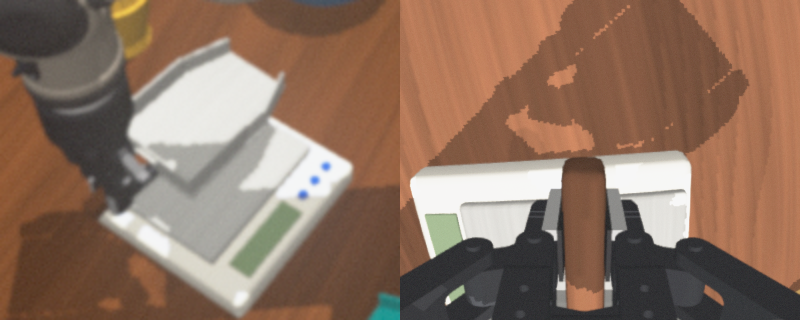

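Request:
{"fn": "move_arm", "kwargs": {
  "deltas": [
    [[1,8,-25],[0,0,0]],
    [[0,0,-20],[0,0,0]],
    [[0,0,-10],[0,0,0]],
    [[0,0,-5],[0,0,0]],
    [[0,0,0],[0,0,0]]
  ]
}}

```text
clock: 10.9
eef_pos: [0.5798, 0.4167, 0.055]
ee_rot: [[0.241, 0.971, 0.003], [0.971, -0.241, 0.009], [0.009, 0.001, -1.0]]
ft_force: [-0.4, 0.1, -2.2]
opening: 0.0148
```

Run:
```python
from h import *
s=env.get_state();print(s['eef_pos'],s['ft_force'],s['torque'])
c=env.camera('side')
cv2.imwrite('pics/s9.png',cv2.resize(c['img'][270:430,140:340],None,fx=3,fy=3))
```

```text
[0.57980295 0.41671902 0.05503581] [-0.35620479  0.1485971  -2.19391151] [ 0.25808244 -0.0445012  -0.02550612]
```

View pics/s9.png

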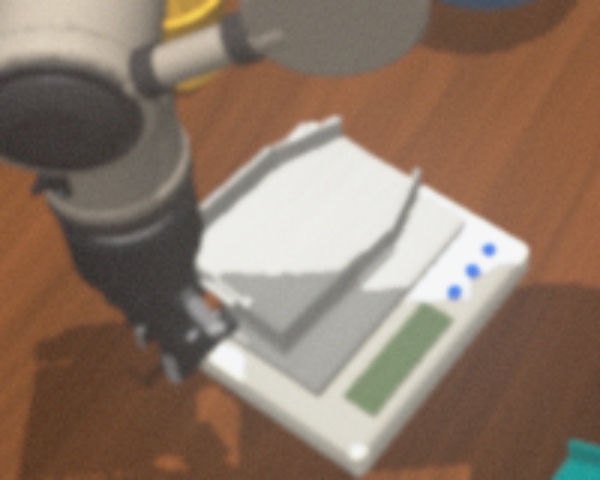

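Still about 10 mm up; go down until contact.

Request:
{"fn": "move_arm", "kwargs": {
  "deltas": [
    [[0,0,-5],[0,0,0]],
    [[0,0,-3],[0,0,0]],
    [[0,0,-2],[0,0,0]],
    [[0,0,-1],[0,0,0]],
    [[0,0,0],[0,0,0]]
  ]
}}

```text
clock: 11.45
eef_pos: [0.5796, 0.4167, 0.0446]
ee_rot: [[0.24, 0.971, 0.003], [0.971, -0.24, 0.008], [0.009, 0.001, -1.0]]
ft_force: [-1.7, -0.6, 5.6]
opening: 0.015
```

Request:
{"fn": "move_arm", "kwargs": {
  "deltas": [
    [[0,0,0],[0,0,0]],
    [[0,0,0],[0,0,0]],
    [[0,0,0],[0,0,0]],
    [[0,0,0],[0,0,0]],
    [[0,0,0],[0,0,0]]
  ],
  "gripper": 100
}}

```text
clock: 11.95
eef_pos: [0.5793, 0.4166, 0.0431]
ee_rot: [[0.24, 0.971, 0.002], [0.971, -0.24, 0.008], [0.008, -0.0, -1.0]]
ft_force: [-0.0, 0.2, -0.0]
opening: 0.0845
```

Request:
{"fn": "move_arm", "kwargs": {
  "deltas": [
    [[0,0,10],[0,0,0]],
    [[0,0,30],[0,0,0]],
    [[0,0,40],[0,0,0]],
    [[0,0,40],[0,0,0]],
    [[0,0,20],[0,0,0]]
  ]
}}

```text
clock: 12.45
eef_pos: [0.5805, 0.4174, 0.1889]
ee_rot: [[0.24, 0.971, 0.008], [0.971, -0.24, 0.012], [0.013, 0.005, -1.0]]
ft_force: [0.0, 0.4, 1.3]
opening: 0.0854
```

Run:
```python
from h import *
s=env.get_state();print(s['eef_pos'],s['joints'])
c=env.camera('side')
cv2.imwrite('pics/s10.png',cv2.resize(c['img'][150:430,140:420],None,fx=2,fy=2))
```

```text
[0.58047827 0.41737728 0.18894395] [0.51358127 0.72861307 0.97987426 0.00626831 1.42041982 0.75533644]
```

View pics/s10.png

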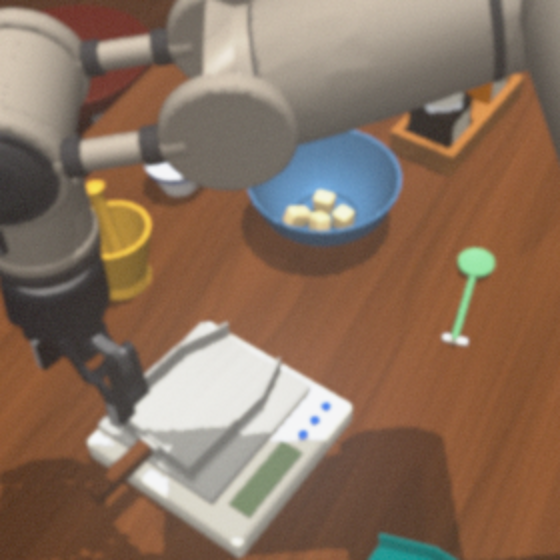

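Request:
{"fn": "move_arm", "kwargs": {
  "deltas": [
    [[-6,-40,5],[0,0,0.02]],
    [[-6,-47,5],[0,0,0.02]],
    [[-6,-47,0],[0,0,0.02]],
    [[-6,-47,0],[0,0,0.02]],
    [[-6,-47,0],[0,0,0.01]]
  ]
}}

```text
clock: 13.0
eef_pos: [0.5486, 0.1869, 0.1935]
ee_rot: [[0.151, 0.989, 0.002], [0.988, -0.151, 0.008], [0.008, 0.0, -1.0]]
ft_force: [1.0, -0.7, 0.6]
opening: 0.0855
```

Request:
{"fn": "move_arm", "kwargs": {
  "deltas": [
    [[-6,-47,0],[0,0,0]],
    [[-6,-47,0],[0,0,0]],
    [[-6,-47,0],[0,0,0]],
    [[-6,-47,0],[0,0,0]],
    [[-6,-47,0],[0,0,0]]
  ]
}}

```text
clock: 13.5
eef_pos: [0.5187, -0.0481, 0.1936]
ee_rot: [[0.152, 0.988, 0.002], [0.988, -0.152, 0.008], [0.008, 0.0, -1.0]]
ft_force: [1.2, -0.1, 0.7]
opening: 0.0853
```

Request:
{"fn": "move_arm", "kwargs": {
  "deltas": [
    [[-7,-47,0],[0,0,0]],
    [[-7,-47,0],[0,0,0]],
    [[-7,-47,0],[0,0,0]],
    [[-7,-47,0],[0,0,0]],
    [[-7,-40,0],[0,0,0]]
  ]
}}

```text
clock: 14.0
eef_pos: [0.4835, -0.2767, 0.1935]
ee_rot: [[0.153, 0.988, 0.001], [0.988, -0.153, 0.008], [0.008, 0.0, -1.0]]
ft_force: [-0.1, -0.2, 0.2]
opening: 0.0855
```

Request:
{"fn": "move_arm", "kwargs": {
  "deltas": [
    [[-7,-34,0],[0,0,0]],
    [[0,0,0],[0,0,0]]
  ]
}}

```text
clock: 14.2
eef_pos: [0.4761, -0.3125, 0.1931]
ee_rot: [[0.157, 0.988, 0.001], [0.988, -0.157, 0.007], [0.007, 0.0, -1.0]]
ft_force: [0.5, -0.1, -0.6]
opening: 0.0855
```

Run:
```python
from h import *
s=env.get_state();print(s['eef_pos'],s['joints'],s['ee_rot'])
c=env.camera('wrist');cv2.imwrite('pics/w5.png',c['img']);np.savez('/tmp/w5.npz',**c)
c=env.camera('top');cv2.imwrite('pics/t5.png',c['img']);np.savez('/tmp/t5.npz',**c)
```

```text
[ 0.4760512  -0.31246109  0.19308652] [-0.71866828  0.45614346  1.45563514  0.00621901  1.23344309 -0.56329152] [[ 1.56792234e-01  9.87630955e-01  1.13675642e-03]
 [ 9.87607531e-01 -1.56796345e-01  6.80234293e-03]
 [ 6.89644369e-03  5.61146589e-05 -9.99976218e-01]]
```

View pics/w5.png

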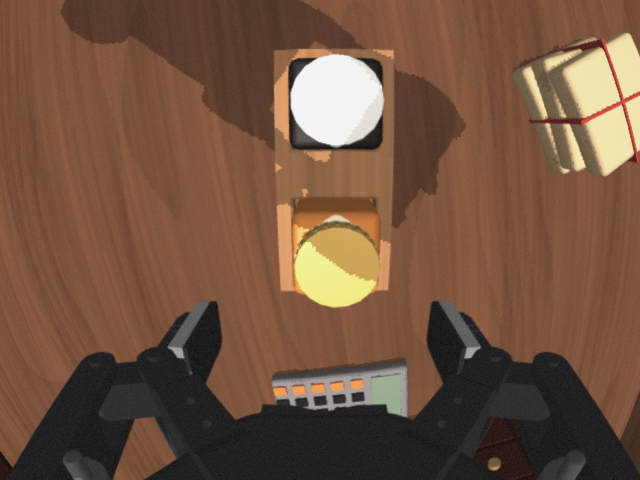

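Run:
```python
from h import *
c=dict(np.load('/tmp/w5.npz'));R=np.array([[ .15679,.98763,.00114],[.98761,-.1568,.0068],[.0069,0,-1]]);t=np.array([.47605,-.31246,.19309])
im=c['img'];hsv=cv2.cvtColor(im,cv2.COLOR_BGR2HSV)
m=((hsv[...,0]>21)&(hsv[...,0]<32)&(hsv[...,1]>90)).astype(np.uint8);m[:200]=0;m[320:]=0;m[:,:270]=0;m[:,400:]=0
ct=max(cv2.findContours(m,0,1)[0],key=cv2.contourArea);print(cv2.boundingRect(ct))
pts=[]
for u,v in ct[:,0,:].astype(float):
    if v>262: pts.append(fray(c,u,v,.105))
pts=np.array(pts)[:,:2]
A=np.c_[2*pts,np.ones(len(pts))];x=np.linalg.lstsq(A,(pts**2).sum(1),rcond=None)[0]
print('cap',x[:2],np.sqrt(x[2]+x[0]**2+x[1]**2), ((np.array([*x[:2],.105])-t)@R))
print('yaw', np.arctan2(R[1,0],R[0,0]))
for a,b in [((277,52),(281,288)),((393,52),(388,288))]:
    p,q=fray(c,*a,.035),fray(c,*b,.035);d=p-q;print(p,q,np.arctan2(d[1],d[0]))
# top view: cap via depth and color
c=dict(np.load('/tmp/t5.npz'));P=cloud(c)
sel=(P[...,2]>.095)&(P[...,2]<.112);sel[:, :405]=0;sel[:,460:]=0;sel[:225]=0;sel[290:]=0
print(sel.sum())
```

```text
(295, 242, 81, 65)
cap [ 0.47592259 -0.33852153] 0.021106195323950316 [-0.02636643  0.00396061  0.08791264]
yaw 1.413353273320505
[ 0.45907493 -0.16835247  0.035     ] [ 0.42650603 -0.36766708  0.035     ] 1.4088233398564585
[ 0.5512272  -0.18209018  0.035     ] [ 0.52113468 -0.38301712  0.035     ] 1.4221328152129882
11
```

Run:
```python
from h import *
c=dict(np.load('/tmp/w5.npz'));im=c['img']
cv2.imwrite('pics/w5c.png',cv2.resize(im[190:320,270:405],None,fx=5,fy=4.5,interpolation=cv2.INTER_NEAREST))
```

```text
(no output)
```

View pics/w5c.png

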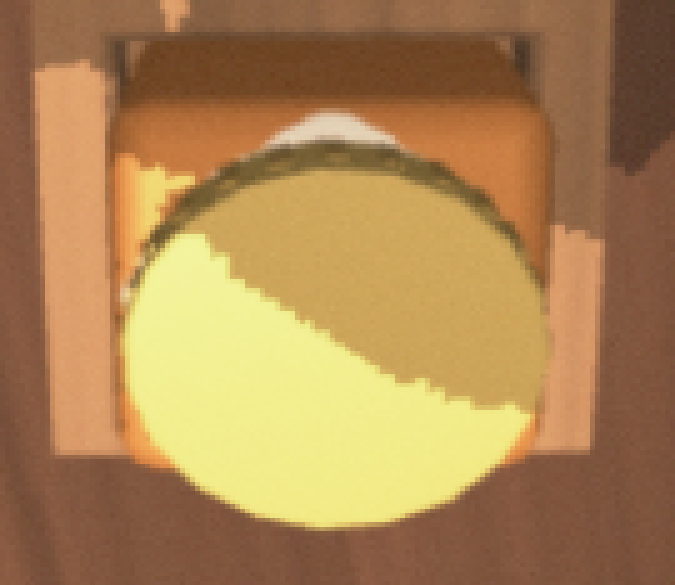

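Run:
```python
from h import *
c=dict(np.load('/tmp/w5.npz'));R=np.array([[ .15679,.98763,.00114],[.98761,-.1568,.0068],[.0069,0,-1]]);t=np.array([.47605,-.31246,.19309])
pts=np.array([fray(c,270+x/5-.4,190+y/4.5-.4,.105) for x,y in [(340,168),(123,340),(548,340),(330,528),(180,465),(500,460),(190,225),(480,215)]])[:,:2]
A=np.c_[2*pts,np.ones(len(pts))];x=np.linalg.lstsq(A,(pts**2).sum(1),rcond=None)[0]
print('cap',x[:2],np.sqrt(x[2]+x[0]**2+x[1]**2), ((np.array([*x[:2],.105])-t)@R))
```

```text
cap [ 0.48042248 -0.32955544] 0.028502709501687696 [-0.01680589  0.00699896  0.08797874]
```

Request:
{"fn": "move_arm", "kwargs": {
  "deltas": [
    [[4,-16,-10],[-0.007,0.001,0]],
    [[0,0,-30],[0,0,0]],
    [[0,0,-25],[0,0,0]],
    [[0,0,-15],[0,0,0]],
    [[0,0,0],[0,0,0]]
  ]
}}

```text
clock: 14.8
eef_pos: [0.4807, -0.3227, 0.1104]
ee_rot: [[0.151, 0.989, -0.004], [0.989, -0.151, 0.005], [0.004, -0.004, -1.0]]
ft_force: [-0.3, -0.1, 0.0]
opening: 0.0855
```

Run:
```python
from h import *
s=env.get_state();print(s['eef_pos'],s['joints'],s['ee_rot'],s['ft_force'])
c=env.camera('wrist');d=env.camera('side');cv2.imwrite('pics/w6.png',np.hstack([c['img'][230:480,120:520],cv2.resize(d['img'][120:245,320:470],None,fx=2,fy=2)]))
```

```text
[ 0.48065554 -0.322678    0.11044372] [-7.24082366e-01  5.59427382e-01  1.52819659e+00  1.05641702e-03
  1.05991683e+00 -5.73465855e-01] [[ 0.15056875  0.98859206 -0.00384513]
 [ 0.98859145 -0.15055065  0.00463048]
 [ 0.00399877 -0.00449847 -0.99998189]] [-0.27778806 -0.10485624  0.00854185]
```

View pics/w6.png

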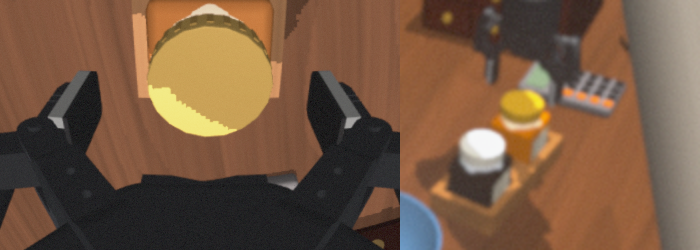

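Run:
```python
from h import *
c=env.camera('wrist');s=env.get_state();R=s['ee_rot'];t=s['eef_pos']
cv2.imwrite('pics/w7.png',cv2.resize(c['img'][240:380,240:420],None,fx=4,fy=4,interpolation=cv2.INTER_NEAREST))
pts=np.array([fray(c,*p,.105) for p in [(268,310),(392,310),(330,366),(290,354),(370,353)]])[:,:2]
A=np.c_[2*pts,np.ones(len(pts))];x=np.linalg.lstsq(A,(pts**2).sum(1),rcond=None)[0]
print('cap',t,x[:2],np.sqrt(x[2]+x[0]**2+x[1]**2), ((np.array([*x[:2],.105])-t)@R))
```

```text
cap [ 0.4820748  -0.32436695  0.11397046] [ 0.48144749 -0.33294974] 0.028946140652615818 [-0.00858317  0.00066795  0.00896717]
```

View pics/w7.png

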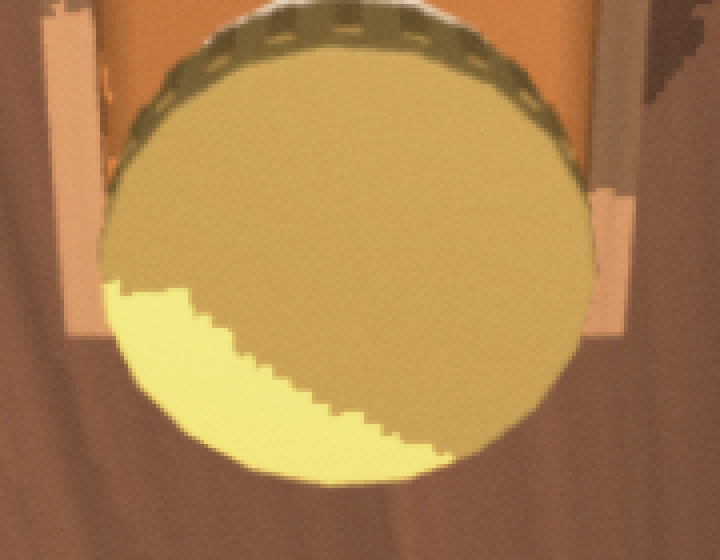

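Request:
{"fn": "move_arm", "kwargs": {
  "deltas": [
    [[-1,-5,-10],[0,0,0]],
    [[0,0,-15],[0,0,0]],
    [[0,0,-8],[0,0,0]],
    [[0,0,0],[0,0,0]],
    [[0,0,0],[0,0,0]]
  ]
}}

```text
clock: 15.45
eef_pos: [0.4804, -0.3296, 0.0805]
ee_rot: [[0.152, 0.988, 0.0], [0.988, -0.152, 0.001], [0.001, 0.0, -1.0]]
ft_force: [0.5, 0.3, 0.5]
opening: 0.0855
```

Run:
```python
from h import *
c=env.camera('wrist');s=env.get_state();print(s['eef_pos'],s['ft_force'],s['ee_rot'])
d=env.camera('side');cv2.imwrite('pics/w8.png',np.hstack([c['img'][230:480,120:520],cv2.resize(d['img'][120:245,320:470],None,fx=2,fy=2)]))
```

```text
[ 0.48060045 -0.32968684  0.08079093] [ 0.25607479 -0.18613226  0.7457489 ] [[ 1.52144795e-01  9.88357859e-01  8.38631632e-04]
 [ 9.88357946e-01 -1.52145325e-01  6.08723679e-04]
 [ 7.29230714e-04  7.36254098e-04 -9.99999463e-01]]
```

View pics/w8.png

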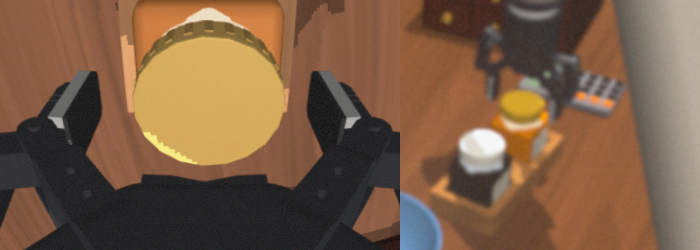

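Request:
{"fn": "move_arm", "kwargs": {
  "deltas": [
    [[0,0,-2],[0,0,0]],
    [[0,0,0],[0,0,0]]
  ]
}}

```text
clock: 15.75
eef_pos: [0.4803, -0.3294, 0.0784]
ee_rot: [[0.152, 0.988, 0.0], [0.988, -0.152, 0.001], [0.001, 0.0, -1.0]]
ft_force: [-0.7, -0.8, 0.2]
opening: 0.0856
```

Request:
{"fn": "move_arm", "kwargs": {
  "deltas": [
    [[0,0,0],[0,0,0]],
    [[0,0,0],[0,0,0]],
    [[0,0,0],[0,0,0]],
    [[0,0,0],[0,0,0]]
  ],
  "gripper": 0
}}

```text
clock: 16.15
eef_pos: [0.4809, -0.3297, 0.0789]
ee_rot: [[0.152, 0.988, 0.002], [0.988, -0.152, 0.0], [0.001, 0.001, -1.0]]
ft_force: [1.2, 0.6, 5.4]
opening: 0.0566
```

Run:
```python
from h import *
c=env.camera('wrist');s=env.get_state();print(s['eef_pos'],s['ft_force'],s['torque'],s['ee_rot'],s['opening'])
d=env.camera('side');cv2.imwrite('pics/w9.png',np.hstack([c['img'][230:480,120:520],cv2.resize(d['img'][120:245,320:470],None,fx=2,fy=2)]))
```

```text
[ 0.48087077 -0.32967147  0.07892145] [1.69126434 0.89049059 5.83638902] [ 0.10773073 -0.14095611 -0.07462506] [[ 1.52246284e-01  9.88341361e-01  1.55642543e-03]
 [ 9.88342437e-01 -1.52246939e-01  3.10078874e-04]
 [ 5.43424784e-04  1.49107295e-03 -9.99998741e-01]] 0.05630062752881077
```

View pics/w9.png

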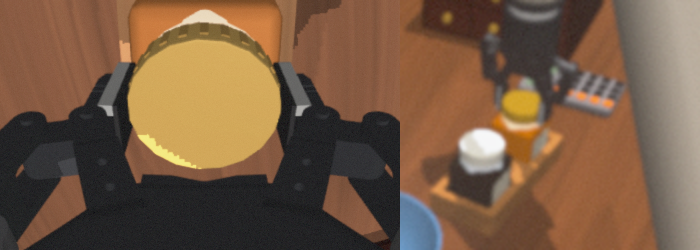

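Request:
{"fn": "move_arm", "kwargs": {
  "deltas": [
    [[0,0,0],[0,0,0.05]],
    [[0,0,0],[0,0,0.08]],
    [[0,0,0],[0,0,0.1]],
    [[0,0,0],[0,0,0.1]],
    [[0,0,0],[0,0,0.1]]
  ]
}}

```text
clock: 16.75
eef_pos: [0.4804, -0.3292, 0.0787]
ee_rot: [[-0.278, 0.961, -0.0], [0.961, 0.278, 0.001], [0.001, 0.0, -1.0]]
ft_force: [-0.3, 1.6, 6.7]
opening: 0.0568
```

Run:
```python
from h import *
s=env.get_state();R=s['ee_rot'];print(s['eef_pos'],s['ft_force'],s['torque'],R,s['opening'],np.arctan2(R[1,0],R[0,0])-1.418,s['joints'])
d=env.camera('side');c=env.camera('wrist')
cv2.imwrite('pics/w10.png',np.hstack([c['img'][230:480,120:520],cv2.resize(d['img'][120:245,320:470],None,fx=2,fy=2)]))
```

```text
[ 0.48036241 -0.32922409  0.0787182 ] [-0.30553915  1.60100751  6.68687721] [ 0.26858314  0.04717198 -0.01941496] [[-2.77698666e-01  9.60668206e-01 -2.21600144e-04]
 [ 9.60667436e-01  2.77698725e-01  1.22306484e-03]
 [ 1.23649758e-03  1.26759432e-04 -9.99999228e-01]] 0.05675477701864297 0.43419426912973846 [-7.32820907e-01  6.01583502e-01  1.55294566e+00  9.11247754e-04
  9.88046590e-01 -1.01472062e+00]
```

View pics/w10.png

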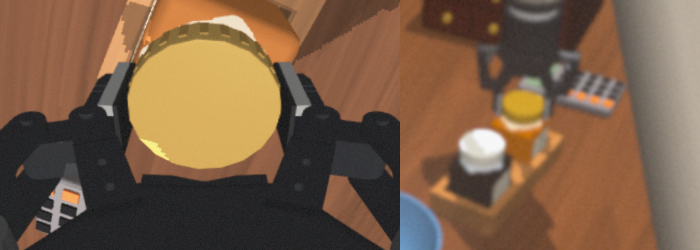

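Request:
{"fn": "move_arm", "kwargs": {
  "deltas": [
    [[0,0,0],[0,0,0.12]],
    [[0,0,0],[0,0,0.12]],
    [[0,0,0],[0,0,0.12]],
    [[0,0,0],[0,0,0.12]],
    [[0,0,0],[0,0,0.12]]
  ]
}}

```text
clock: 17.35
eef_pos: [0.4801, -0.3294, 0.0787]
ee_rot: [[-0.772, 0.635, -0.001], [0.635, 0.772, 0.001], [0.001, -0.0, -1.0]]
ft_force: [-1.4, 0.8, 5.6]
opening: 0.0566
```

Request:
{"fn": "move_arm", "kwargs": {
  "deltas": [
    [[0,0,0],[0,0,0.12]],
    [[0,0,0],[0,0,0.11]],
    [[0,0,0],[0,0,0.1]],
    [[0,0,0],[0,0,0.05]],
    [[0,0,0],[0,0,0]]
  ]
}}

```text
clock: 17.85
eef_pos: [0.4801, -0.3297, 0.0787]
ee_rot: [[-0.952, 0.307, -0.001], [0.307, 0.952, -0.0], [0.001, -0.001, -1.0]]
ft_force: [-0.9, -0.2, 5.0]
opening: 0.0567
```

Run:
```python
from h import *
s=env.get_state();R=s['ee_rot'];print(s['eef_pos'],s['ft_force'],s['torque'],s['opening'],np.unwrap([1.418,np.arctan2(R[1,0],R[0,0])])[1]-1.418,s['joints'])
d=env.camera('side');c=env.camera('wrist')
cv2.imwrite('pics/w11.png',np.hstack([c['img'][180:480,120:520],cv2.resize(d['img'][120:245,320:470],(360,300))]))
```

```text
[ 0.48011422 -0.32966226  0.07869144] [-0.94847865 -0.16617551  5.01938755] [-0.0959424   0.14743087 -0.03374701] 0.05670201476906892 1.4115191332098507 [-7.32645587e-01  6.01709952e-01  1.55278688e+00 -1.35415640e-03
  9.87883954e-01 -1.99062296e+00]
```

View pics/w11.png

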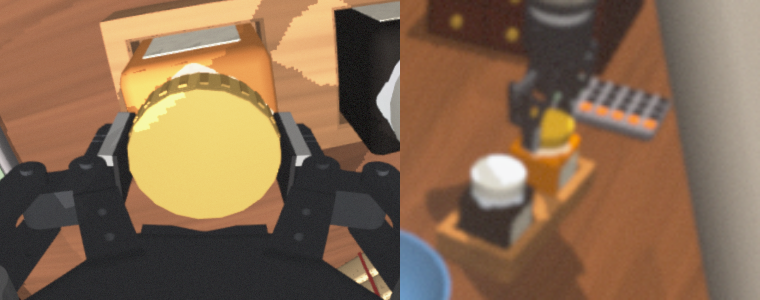

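Request:
{"fn": "move_arm", "kwargs": {
  "deltas": [
    [[0,0,1],[0,0,0]],
    [[0,0,1],[0,0,0]],
    [[0,0,2],[0,0,0]],
    [[0,0,1],[0,0,0]],
    [[0,0,0],[0,0,0]]
  ]
}}

```text
clock: 18.45
eef_pos: [0.4802, -0.3293, 0.0833]
ee_rot: [[-0.951, 0.308, -0.002], [0.308, 0.951, 0.001], [0.002, -0.0, -1.0]]
ft_force: [-0.9, -0.2, -1.4]
opening: 0.0563
```

Run:
```python
from h import *
s=env.get_state();R=s['ee_rot'];print(s['eef_pos'],s['ft_force'],s['torque'],s['opening'])
c=env.camera('wrist');d=env.camera('side')
cv2.imwrite('pics/w12.png',np.hstack([c['img'][180:480,120:520],cv2.resize(d['img'][120:245,320:470],(360,300))]))
```

```text
[ 0.48016807 -0.32926113  0.08330853] [-0.93477413 -0.15022379 -1.40682492] [-0.01470551 -0.02010733  0.05593635] 0.05626281368035524
```

View pics/w12.png

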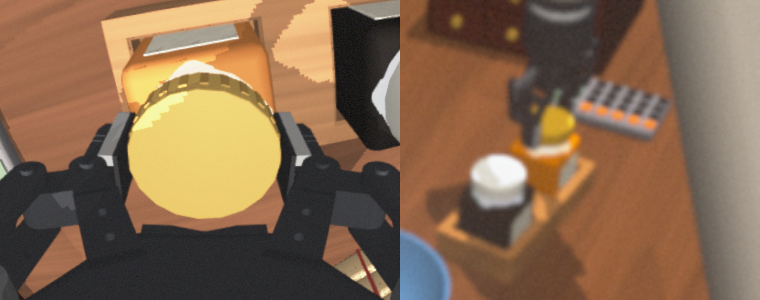

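Request:
{"fn": "move_arm", "kwargs": {
  "deltas": [
    [[0,0,1],[0,0,0]],
    [[0,0,1],[0,0,0]],
    [[0,0,0],[0,0,0]]
  ]
}}

```text
clock: 18.85
eef_pos: [0.4803, -0.3294, 0.0854]
ee_rot: [[-0.951, 0.308, -0.001], [0.308, 0.951, 0.0], [0.001, -0.0, -1.0]]
ft_force: [-0.2, -0.9, -0.7]
opening: 0.0566
```

Run:
```python
from h import *
s=env.get_state();R=s['ee_rot'];print(s['eef_pos'],s['ft_force'],s['torque'],s['opening'])
d=env.camera('side')
cv2.imwrite('pics/s13.png',cv2.resize(d['img'][140:220,340:440],None,fx=7,fy=7,interpolation=cv2.INTER_CUBIC))
```

```text
[ 0.4803048  -0.32938307  0.08541701] [-0.18309077 -0.8872106  -0.7006644 ] [-0.00924333 -0.02863482 -0.01139265] 0.0565727381982665
```

View pics/s13.png

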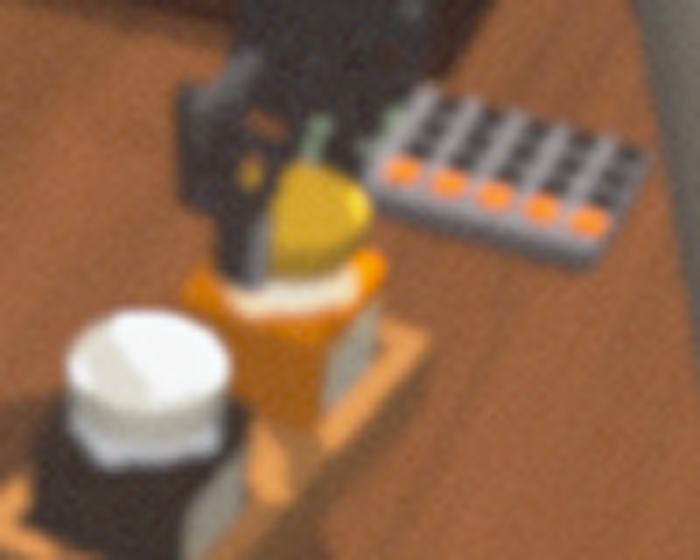

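Request:
{"fn": "move_arm", "kwargs": {
  "deltas": [
    [[0,0,3],[0,0,0]],
    [[0,0,5],[0,0,0]],
    [[0,0,7],[0,0,0]],
    [[0,0,8],[0,0,0]],
    [[0,0,5],[0,0,0]]
  ]
}}

```text
clock: 19.4
eef_pos: [0.4806, -0.3296, 0.1145]
ee_rot: [[-0.951, 0.308, -0.0], [0.308, 0.951, -0.001], [-0.0, -0.001, -1.0]]
ft_force: [0.1, -1.0, -0.5]
opening: 0.0565
```

Request:
{"fn": "move_arm", "kwargs": {
  "deltas": [
    [[0,0,2],[0,0,0]],
    [[0,0,0],[0,0,0]],
    [[0,0,0],[0,0,0]],
    [[0,0,0],[0,0,0]],
    [[0,0,0],[0,0,0]]
  ]
}}

```text
clock: 19.9
eef_pos: [0.4802, -0.3292, 0.1149]
ee_rot: [[-0.951, 0.308, -0.002], [0.308, 0.951, 0.001], [0.002, 0.0, -1.0]]
ft_force: [0.6, 1.1, 0.2]
opening: 0.0564
```

Run:
```python
from h import *
s=env.get_state();R=s['ee_rot'];print(s['eef_pos'],s['ft_force'],s['opening'],s['dq'].round(3))
c=env.camera('wrist');d=env.camera('side')
cv2.imwrite('pics/s14.png',np.hstack([c['img'][100:480,120:520],cv2.resize(d['img'][130:225,340:440],(400,380),interpolation=cv2.INTER_CUBIC)]))
cv2.imwrite('pics/s15.png',d['img'])
```

```text
[ 0.48016295 -0.32924297  0.11492713] [0.64976282 1.14288341 0.18999787] 0.056415276012593434 [ 0.     0.002 -0.002 -0.002  0.     0.001]
```

View pics/s14.png

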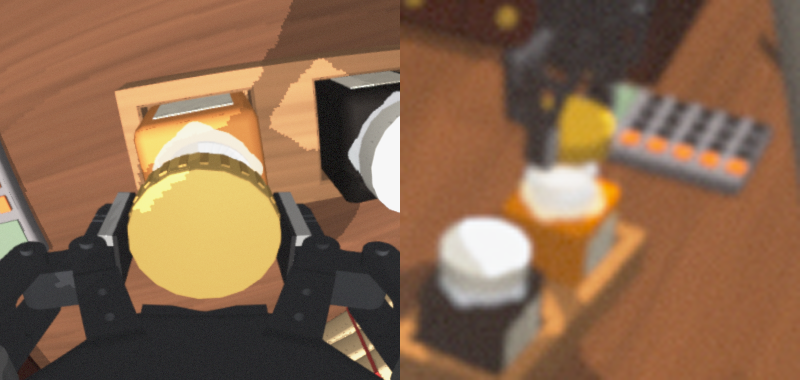

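View pics/s15.png

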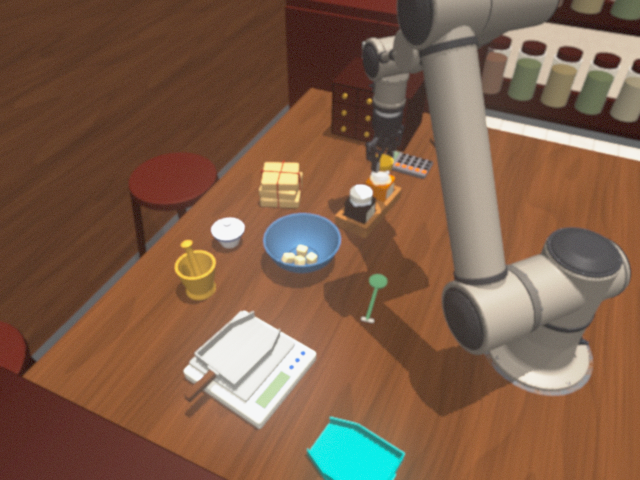

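```bash
python3 -c "
from plant import env
print(env.sign_off()); s=env.get_state(); print(s['clock'],s['eef_pos'],s['opening'])"
```

```text
the job is handed in; nothing more can be done
None
the job is handed in; nothing more can be done
```

I tipped all four sugar lumps into the blue bowl at about 45° tilt and put the empty tray back flat on the scale. I then turned the cap about 81° anticlockwise and lifted it straight off. I handed the job in at about 20 s with the cap held level above the jar; `env.sign_off()` reports no verdict.

My last checks, from the final camera views and arm readings:
- **Cap:** gripped at a 56 mm opening and not moving. By arm height, its edge is roughly 20 mm above the glass, and the side view shows the gap.
- **Jar:** it stands in its well, and the lift never pulled with the jar's full weight. The upward pull peaked at about 1.4 N 5 mm into the lift, then faded.
- **Lumps and tray:** four lumps in the bowl, tray flat on the platform and let go.
- **Other items:** the bystanders look unmoved.

Two things I could not confirm:
- **Cap turn:** 81° is the gripper's turn, not the cap's. I did not measure slip or the jar's play in the well separately. The cap came off freely, so its lugs had left the thread.
- **Cap centring:** my position readings for the cap disagreed by up to about 3 mm, so the centring over the mouth is only good to that.

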